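Clamp a kendama handle for restringing

TASK

Clamp the wooden kendama handle for restringing: lay it flat, gently slide its cupped tail end fully home against the stop under the hold-down clamp, and let go of it. Then turn the steel T-handle clockwise until the rising resistance shows that the tail is snugly clamped, and let go; do not overtighten, the wood dents. Leave the other things on the bench alone.

Things in the scene. Friction and masses are not known exactly. Their poses are not given: they have to be found in the camera images.
- clamp: Dark steel hold-down screw clamp bolted to the bench; origin on the bench (z = 0) under the vertical screw axis, z up, the throat opens towards its +y. The face of its wooden stop is at y = -16 mm (50 mm wide, 34 mm high). Two low wooden fences (22 mm high, inner faces at x = +-23 mm, y = -16 to 34 mm, flared out to y = 52 mm) guide the tail. Its overhead arm (30 mm wide, top at z = 105 mm) reaches to y = 17 mm.
- spindle: The clamp's vertical screw with a rubber-faced foot (28 mm across), 3 to 10 mm above a tail lying home at the start; exact gap not told. Origin at the T-bar's centre. Turning drags with 0.27 N m dry friction (while the hand rests it may act either way); clamping at F newtons adds 0.005*F N m (0.34 N m in all at 14 N, 0.50 at 45 N), F rising by about 70 N per rad after touching.
- handle: Steel T-handle on top of the screw: bar 100 mm long, 14 mm wide, 20 mm high, ball ends 20 mm across. Origin at the bar's centre on the screw axis, about z = 152 mm; x along the bar, z up. Clockwise from above lowers handle and foot by 5 mm per rad; 0.6 to 2.0 rad brings the foot onto the tail (regrasp if need be). The screw stays where it is left.
- ken: The kendama's wooden handle piece without string or ball, about 0.16 kg, 232 mm long, lying on the bench. Its long axis is y, 20 mm above its underside; +y points to the spike, z up. Origin on the underside below the grip point, where the stem is 22 mm thick (clear stem from y = -74 to 45 mm). Crosspiece with two cups (40 mm across, 76 mm over the ends) at y = 65 mm; tail cup 40 mm across from y = -110 to -84 mm.
- ken_tail (a point): Centre of the flat end face of the tail cup, 20 mm above the underside, on the long axis, 110 mm from the body's origin. Home is where this face touches the stop.
- bowl: Bystander: white rice bowl 116 mm across, 55 mm high, with the kendama's 60 mm wooden ball in it; origin under its centre.
- pot: Bystander: small lidded steel pot, 134 mm across, 110 mm high; origin under its centre.
- maraca: Bystander: red maraca lying on its side, 200 mm long; origin under the centre of its 68 mm head.
- dispenser: Bystander: ball dispenser, 110 mm square foot, 184 mm high; origin under its centre.
Not all that is in view belongs to the job. What is shaped like the clamp but blue is not meant.

How it is judged:
On the way, in this order (a step that is already met when the one before it is completed fails the run):
1. the kendama handle lies flat with its tail home against the stop, not yet clamped and no longer held (y of ken_tail in the frame of clamp below -0.011 m and x of ken_tail in the frame of clamp between -0.008 and 0.008 m and height (world z) of ken_tail below 0.025 m and angle between the y axis of ken and the y axis of clamp, either way round below 0.14 rad and contact force between spindle and ken below 2 N and contact force between the fingers and ken below 0.5 N), for 0.2 s.
2. the clamp's foot presses the tail with 14 to 45 N (contact force between spindle and ken between 14 and 45 N), for 0.2 s.
At the end, for the whole second after the job is handed in: Tail face within 5 mm of the stop, within 8 mm of the clamp's middle line, kendama handle flat (tail centre below 25 mm) and within 0.14 rad of the clamp's y axis, at rest; the foot presses it with 14 to 45 N (all of step 2 and y of ken_tail in the frame of clamp below -0.011 m and x of ken_tail in the frame of clamp between -0.008 and 0.008 m and height (world z) of ken_tail below 0.025 m and angle between the y axis of ken and the y axis of clamp, either way round below 0.14 rad and linear speed of ken below 0.02 m/s); the robot touches nothing.
It fails at once if the clamp presses on the kendama handle with more than 60 N (rammed into the stop or overtightened) (contact force between clamp and ken above 60 N).
It fails at once if a bystander (bowl, pot, maraca, dispenser) is moved by more than 15 mm (distance of any of bowl, pot, maraca, dispenser from where it was at the start of the episode above 0.015 m).
It also fails if it takes over 64 s, if anything falls off the work surface, if the arm or the gripper's body presses on something with over 40 N, if the wrist force passes 120 N, or if a joint passes its speed limit or range.

ROBOT

A 7-joint arm with a two-finger parallel gripper is mounted at the origin on the work surface. World frame = base frame: x ahead of the robot, y to its left, z up, the work surface at z = 0. Lengths are in m, angles in rad, forces in N, time in s.
With the tool pointing down it reaches from about 0.425 to 0.875 m from the base axis. Payload 4.7 kg.
Tool frame: the origin (TCP) lies at the very end of the fingers, on their centre line; the grasp point (between the pads) lies 19 mm behind it (ctrl.grasp_offset is the distance from the TCP to the grasp point, in m); z points along the fingers, y is the direction in which the jaws open and shut (so a half turn about z gives the same grasp; the last joint's range is limited). The gripper opens to 87 mm and grips with 3 to 60 N. Pads are 19 mm wide; open, the fingers measure 117 mm over their backs; the gripper's body (75 mm by 190 mm) begins 51 mm behind the grasp point.
Start: joints at [-1.325, 0.321, -0.07, 1.45, 0.023, 1.371, -0.057], TCP at [0.149, 0.633, 0.223] pointing down, gripper open.
Joint ranges: [-2.86, 2.86], [-0.3, 2.09], [-1.38, 1.24], [0.06, 2.45], [-1.56, 4.7], [0.09, 2.05], [-2.69, 2.69]. Speed limits (rad/s): [2.57, 2.57, 3.14, 3.14, 3.14, 3.14, 3.14].

INTERFACE

Orientations are given as a rotation vector (axis times angle).
In Python, from bench import ctrl gives the robot as it stands.
- The arm moves only by the shell command python3 -m creep 'ROWS' [FORCE]. ROWS is JSON, a list that holds one entry, the list of rows, each a list of 7 numbers: the opening, from 0 (shut) to 1 (fully open), then the shift along the tool's x, y, z in mm, then the turn, a rotation vector about the tool's x, y, z in rad. In form: [[[grip, dx, dy, dz, rx, ry, rz], ...]]. A call has 1 to 5 rows; each row is the pose to reach, as a shift and turn from the pose commanded when the call began, along the tool's axes at that moment; what a row does not reach only later rows make up. A row lasts 1/10 s, in which the tool goes at most 50 mm and 8.59 degrees, less where a joint would pass 70% of its speed; a pose out of reach is approached as far as the arm can. A call with a gripper value outside its range is refused whole. The fingers move at their own pace and stop on an object; FORCE is the grip in N (left out, the last holds). Time passes only in rows, so rows that repeat a pose let the fingers close. It gives the time, the measured TCP pose, the force and the opening at its end, in the units of the state.
- ctrl.get_state(): the state, without advancing time (a new reading comes with each control period).
- ctrl.get_image(name): name is "scene" or "top" or "wrist"; returns the picture (400x640x3 uint8, red, green, blue); there is no depth.
- ctrl.camera_params(name): a dict with "K" (3x3 intrinsics, pixels), "k1" (the pictures are not rectified: a ray, as slopes to the right and down, at radius r is drawn at 1 + k1 r^2 times it, then the intrinsics apply), "pose" (4x4, takes a point from camera to world coordinates). Camera axes: x right, y down, z forward; pixel columns grow to the right and rows downward; lengths in m; the calibration is good to about 2 mm. A picture is of the moment at which its call begins: read the wrist's pose just before it. camera_params takes no time and is no camera call; for the wrist camera it gives the pose at the moment of the call.
- ctrl.close_job(): hands the job in, once; it reports no verdict.
The state is a dict: "time": time; "joint_positions": joint angles; "qd": joint speeds; "joint_torque": joint torques, N m; "position": TCP position; "tool_rot": TCP orientation; "ft_force": force on the tool from outside, world axes, zero at the start; "torque": the same for the moment, N m; "grip_width": opening from 0.0 (shut) to 1.0 (fully open).
Only numpy, scipy, OpenCV 4.12 (cv2) and the standard library are available. Lean on these libraries where they do the work, as an engineer would, in place of code of your own. Each camera call takes 0.05 s, during which the arm holds its last target. There are 200 camera calls.

## Working session

There is one attempt and no reset: what is moved stays moved. The work goes in short steps, Python scripts to look and compute and a shell command to move; the robot and the scene stay as the last step left them, time stands still between calls to the robot, and variables do not carry over. Pictures are saved under pics/ and viewed, about 8 in all and at most 12, crops included, and the job is handed in when it is done.

```bash
ls; mkdir -p pics; cat > h.py <<'E'
import numpy as np,cv2
from bench import ctrl
def grab(name,fn):
    P=ctrl.camera_params(name); im=ctrl.get_image(name)
    cv2.imwrite('pics/'+fn,cv2.cvtColor(im,cv2.COLOR_RGB2BGR)); return P,im
def px2w(P,uv,z):
    K,k1,T=np.array(P['K']),P['k1'],np.array(P['pose'])
    d=cv2.undistortPoints(np.array([[uv]],float),K,np.array([k1,0,0,0.]))[0,0]
    r=T[:3,:3]@np.array([d[0],d[1],1]); o=T[:3,3]
    return o+r*(z-o[2])/r[2]
def w2px(P,p):
    K,k1,T=np.array(P['K']),P['k1'],np.array(P['pose'])
    c=T[:3,:3].T@(np.array(p)-T[:3,3]); x=c[:2]/c[2]; x=x*(1+k1*(x@x))
    return (K@[x[0],x[1],1])[:2]
E
python3 - <<'E'
from h import *
for n in ('scene','top'):
    P,im=grab(n,n+'0.png'); print(n,P['k1'],np.round(P['pose'],3).tolist(),np.round(P['K'],1).tolist())
print(ctrl.get_state())
E
```

```text
pics
scene -0.11235413538815647 [[0.835, 0.358, -0.418, 1.208], [0.551, -0.534, 0.641, -1.132], [0.006, -0.766, -0.643, 1.132], [0.0, 0.0, 0.0, 1.0]] [[515.7, 0.0, 319.4], [0.0, 515.7, 201.5], [0.0, 0.0, 1.0]]
top -0.07370905665965095 [[-0.026, -0.975, 0.22, 0.31], [-1.0, 0.026, -0.002, -0.155], [-0.004, -0.22, -0.976, 1.194], [0.0, 0.0, 0.0, 1.0]] [[381.6, 0.0, 324.2], [0.0, 381.6, 193.7], [0.0, 0.0, 1.0]]
{'time': 0.1, 'joint_positions': array([-1.32488933,  0.32173806, -0.07007725,  1.45152622,  0.02257835,
        1.37077995, -0.05690533]), 'qd': array([ 0.00034338, -0.00163254,  0.00190277, -0.00386461, -0.00080089,
       -0.00175026,  0.00136566]), 'joint_torque': array([-1.32935033e-04, -4.92574883e+01, -4.05808305e-01, -3.13396668e+01,
       -6.42389199e-02,  3.94793821e-02,  5.36374716e-05]), 'position': array([0.1492628 , 0.63214042, 0.22159127]), 'tool_rot': array([-3.63276389e-01, -3.12039572e+00,  2.60857240e-03]), 'ft_force': array([ 0.51716315, -0.53858137, -0.47876914]), 'torque': array([ 0.03007645,  0.0009504 , -0.01951911]), 'grip_width': 0.9979395273500348}
```

View pics/top0.png

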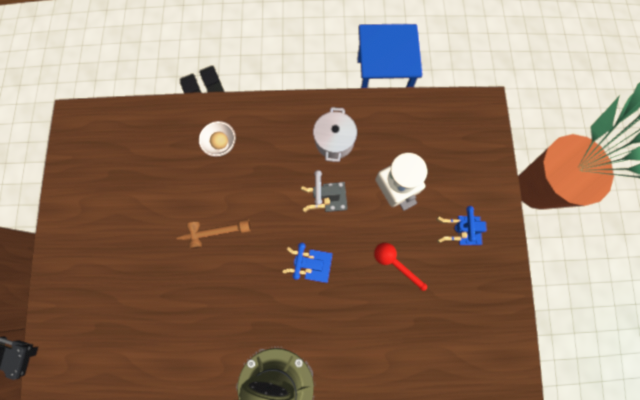

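View pics/scene0.png

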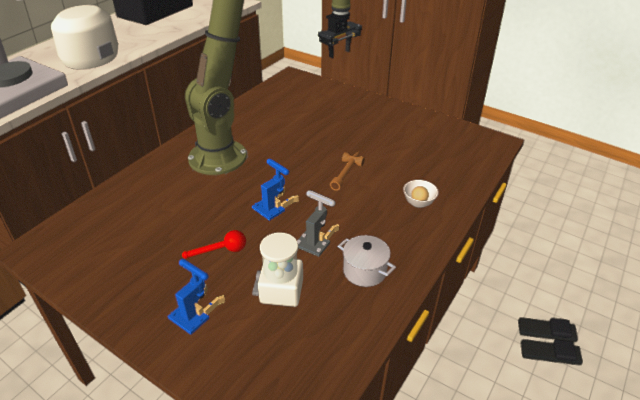

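The top view shows the ken with its spike at (180,238) and its tail at (245,227). The dark clamp is at (335,196), with its throat facing left (+y world) and the T-bar at (318,190). There are blue decoys at (313,262) and (468,228). The scene view agrees.

```bash
python3 - <<'E'
from h import *
P=ctrl.camera_params('top'); im=cv2.imread('pics/top0.png')
c=im[160:270,170:360]; cv2.imwrite('pics/c1.png',cv2.resize(c,None,fx=4.2,fy=4.2,interpolation=cv2.INTER_CUBIC))
hsv=cv2.cvtColor(im,cv2.COLOR_BGR2HSV)
print(hsv[234,215],hsv[227,244],hsv[245,150],hsv[196,335],hsv[190,318],hsv[206,318])
m=np.zeros(im.shape[:2],np.uint8)
s=hsv[215:252,170:255]; m[215:252,170:255]=((s[...,2]>110)&(s[...,1]>100)).astype(np.uint8)
n,l,st,ce=cv2.connectedComponentsWithStats(m); print(st,ce)
k=1+np.argmax(st[1:,4]); ys,xs=np.where(l==k)
p=np.array([px2w(P,(x,y),0.02)[:2] for x,y in zip(xs,ys)])
mu=p.mean(0);w,v=np.linalg.eigh(np.cov(p.T));a=v[:,1]*np.sign(v[1,1]);t=(p-mu)@a;q=(p-mu)@v[:,0]
print(mu,a,t.min(),t.max())
for b in np.arange(t.min(),t.max(),.01):
    i=(t>=b)&(t<b+.01); print(round(b,3),i.sum(),np.round([q[i].min(),q[i].max()],3))
for z,uv in((.152,(318,190)),(0.0,(335,196))): print(px2w(P,uv,z))
E
```

```text
[ 12 162 161] [ 14 156 193] [ 11 158 102] [30  4 64] [  8   5 211] [ 20  95 235]
[[     0      0    640    400 254701]
 [   170    215     41      4    127]
 [   235    215      1      1      1]
 [   214    215     34      6     71]
 [   170    219     85     29   1082]
 [   203    220      1      1      1]
 [   208    220      1      1      1]
 [   210    220      1      1      1]
 [   250    222      5      4     14]
 [   171    232      1      1      1]] [[320.07170761 199.3539405 ]
 [188.21259843 216.19685039]
 [235.         215.        ]
 [230.18309859 217.98591549]
 [207.58780037 230.29390018]
 [203.         220.        ]
 [208.         220.        ]
 [210.         220.        ]
 [252.35714286 223.78571429]
 [171.         232.        ]]
[0.46744783 0.20843941] [-0.02899936  0.99957943] -0.14573964436442155 0.12017054171000129
-0.146 18 [0.003 0.016]
-0.136 31 [-0.029  0.015]
-0.126 42 [-0.026  0.015]
-0.116 40 [-0.026  0.014]
-0.106 40 [-0.024  0.014]
-0.096 23 [-0.015  0.007]
-0.086 24 [-0.013  0.01 ]
-0.076 25 [-0.013  0.012]
-0.066 24 [-0.01   0.012]
-0.056 25 [-0.011  0.014]
-0.046 37 [-0.024  0.014]
-0.036 28 [-0.025  0.016]
-0.026 33 [-0.025  0.016]
-0.016 38 [-0.026  0.019]
-0.006 40 [-0.026  0.021]
0.004 49 [-0.027  0.021]
0.014 68 [-0.031  0.048]
0.024 79 [-0.034  0.048]
0.034 79 [-0.031  0.05 ]
0.044 82 [-0.035  0.05 ]
0.054 61 [-0.032  0.049]
0.064 45 [-0.03   0.027]
0.074 46 [-0.03   0.026]
0.084 38 [-0.031  0.023]
0.094 32 [-0.034  0.022]
0.104 23 [-0.035 -0.013]
0.114 12 [-0.032 -0.013]
[ 0.55587221 -0.14048533  0.152     ]
[ 0.57053254 -0.19234352  0.        ]
```

View pics/c1.png

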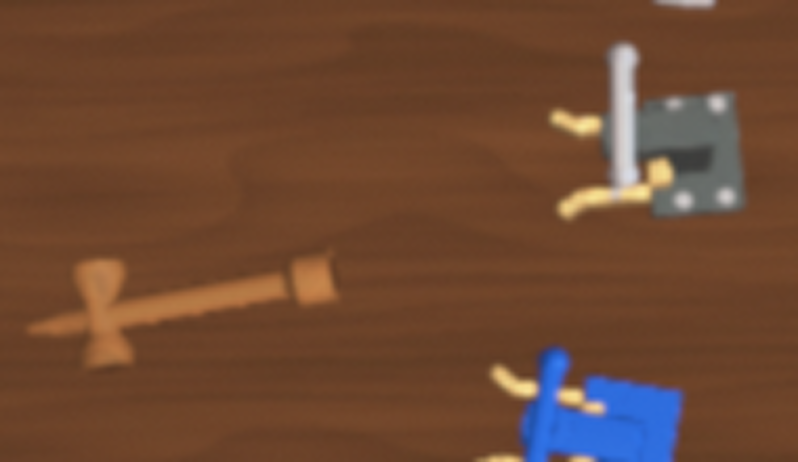

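The crop shows the ken tail face centre near crop (333,278), the spike tip at (28,330), and T-bar balls at (623,52) and (625,178). Next I'll turn these into world points.

```bash
cat >> h.py <<'E'
from scipy.spatial.transform import Rotation as R
def tool():
    s=ctrl.get_state(); return s['position'],R.from_rotvec(s['tool_rot']).as_matrix()
E
python3 - <<'E'
from h import *
P=ctrl.camera_params('top')
f=lambda x,y,z: px2w(P,(170+x/4.2-.4,160+y/4.2-.4),z)
for n,x,y,z in [('tail',333,278,.03),('tailL',290,260,.03),('spike',28,330,.02),('stem',245,292,.03),('stem2',150,306,.03),('ball1',623,52,.152),('ball2',625,178,.152),('b1',718,102,.012),('b2',727,196,.012),('b3',684,200,.012),('fU',555,118,.022),('fL',566,210,.022),('fL2',640,192,.022)]:
    print(n,np.round(f(x,y,z),4))
p,M=tool(); print(p,np.round(M,3)); W=ctrl.camera_params('wrist'); print(np.round(W['pose'],3),W['K'],W['k1']); print(np.round(M.T@(W['pose'][:3,3]-p),4)); print(np.round(M.T@W['pose'][:3,:3],3))
E
```

```text
tail [0.4771 0.0768 0.03  ]
tailL [0.4912 0.1088 0.03  ]
spike [0.4448 0.3065 0.02  ]
stem [0.4683 0.1417 0.03  ]
stem2 [0.4595 0.212  0.03  ]
ball1 [ 0.6084 -0.1415  0.152 ]
ball2 [ 0.5216 -0.1409  0.152 ]
b1 [ 0.607 -0.211  0.012]
b2 [ 0.5341 -0.2152  0.012 ]
b3 [ 0.532  -0.1828  0.012 ]
fU [ 0.5954 -0.0874  0.022 ]
fL [ 0.5249 -0.0947  0.022 ]
fL2 [ 0.537 -0.15   0.022]
[0.1492628  0.63214042 0.22159127] [[-0.973  0.23  -0.   ]
 [ 0.23   0.973 -0.002]
 [-0.    -0.002 -1.   ]]
[[ 0.231  0.934  0.271  0.075]
 [ 0.973 -0.221 -0.065  0.649]
 [-0.001  0.279 -0.96   0.385]
 [ 0.     0.     0.     1.   ]] [[280.15062948   0.         326.09798384]
 [  0.         280.15062948 202.75566184]
 [  0.           0.           1.        ]] -0.007705838935133468
[ 0.0758 -0.001  -0.1636]
[[-0.001 -0.96  -0.279]
 [ 1.    -0.001  0.   ]
 [-0.001 -0.279  0.96 ]]
```

```bash
cat >> h.py <<'E'
def go(pt,yang):
    """delta in tool axes (mm, rad) to TCP pt with tool pointing down, tool y at world angle yang (deg)"""
    p,M=tool(); a=np.radians(yang); y=np.array([np.cos(a),np.sin(a),0]); z=np.array([0,0,-1.]); T=np.c_[np.cross(y,z),y,z]
    print('d mm',np.round(M.T@(np.array(pt)-p)*1e3,1),'rot',np.round(R.from_matrix(M.T@T).as_rotvec(),3),'now',np.round(p,4))
E
python3 -c "
from h import *
go((.463,.2,.20),8)"
```

```text
d mm [-404.6 -348.5   22.2] rot [-1.000e-03  1.000e-03  1.199e+00] now [0.1493 0.6321 0.2216]
```

```bash
python3 -m creep '[[[1,-40,-34,2,0,0,0.12],[1,-80,-69,4,0,0,0.24],[1,-120,-103,6,0,0,0.36],[1,-160,-138,8,0,0,0.48],[1,-190,-164,11,0,0,0.60]]]'; python3 -c "
from h import *
go((.463,.2,.20),8)"
```

```text
time: 0.6
position: [0.2967, 0.4284, 0.2114]
tool_rot: [-1.276, -2.871, -0.0]
ft_force: [0.8, 0.3, 0.5]
grip_width: 1.002
d mm [-281.   -29.6   11.4] rot [ 0.    -0.     0.595] now [0.2967 0.4284 0.2114]
```

```bash
python3 -m creep '[[[1,-48,-5,2,0,0,0.12],[1,-96,-10,4,0,0,0.24],[1,-144,-15,6,0,0,0.36],[1,-192,-20,8,0,0,0.48],[1,-240,-25,10,0,0,0.595]]]'; python3 -m creep '[[[1,-40,0,2,0,0,0],[1,-40,0,2,0,0,0],[1,-40,0,2,0,0,0]]]';python3 - <<'E'
from h import *
go((.463,.2,.20),8)
P,im=grab('wrist','w1.png')
import pickle; pickle.dump(P,open('w1.pkl','wb'))
E
```

```text
time: 1.1
position: [0.4397, 0.2343, 0.2015]
tool_rot: [-2.061, -2.37, -0.0]
ft_force: [1.0, -0.1, -0.3]
grip_width: 0.999
time: 1.4
position: [0.4447, 0.1959, 0.1994]
tool_rot: [-2.058, -2.373, -0.0]
ft_force: [0.1, -0.7, 0.7]
grip_width: 1.0
d mm [ 1.5 18.7 -0.6] rot [-0.001 -0.001  0.002] now [0.4447 0.1959 0.1994]
```

View pics/w1.png

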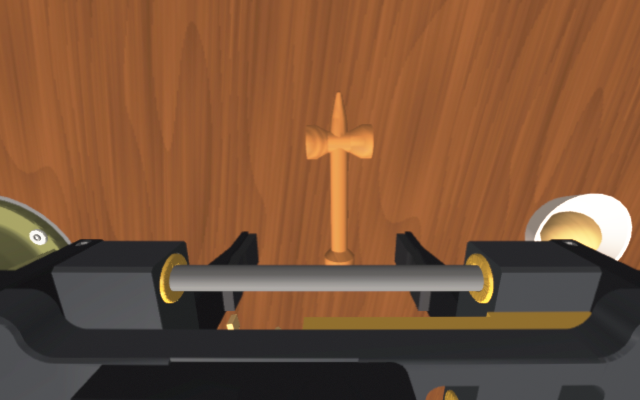

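The wrist view shows the ken vertical at u≈338, with the spike tip at (338,93), the crosspiece at v≈142, and the stem down to v≈250. The gripper hides the clamp.

```bash
python3 - <<'E'
from h import *
import pickle; P=pickle.load(open('w1.pkl','rb')); im=cv2.imread('pics/w1.png'); hsv=cv2.cvtColor(im,cv2.COLOR_BGR2HSV)
print(hsv[200,338],hsv[200,300],hsv[200,370])
C=[]
for v in range(165,245,10):
    r=hsv[v,300:376].astype(int); m=(r[:,2]>190)&(r[:,1]>150); u=np.where(m)[0]+300
    l,rr=px2w(P,(u.min(),v),.02),px2w(P,(u.max()+1,v),.02); C.append((l+rr)/2); print(v,u.min(),u.max(),np.round((l+rr)/2,4),round(np.linalg.norm(l-rr),4))
C=np.array(C); b=np.polyfit(C[:,1],C[:,0],1); print(b,np.degrees(np.arctan(b[0])))
print('spike',px2w(P,(338.5,93),.02),'cross',px2w(P,(339,142.5),.035), px2w(P,(306,143),.02),px2w(P,(373,141),.02),'tailneck',px2w(P,(339,250),.035))
E
```

```text
[ 15 166 235] [ 12 166 146] [ 12 168 152]
165 331 344 [0.456 0.222 0.02 ] 0.0172
175 331 344 [0.4578 0.2098 0.02  ] 0.0174
185 331 344 [0.4598 0.1972 0.02  ] 0.0175
195 331 344 [0.4617 0.1845 0.02  ] 0.0177
205 331 344 [0.4637 0.1714 0.02  ] 0.0179
215 331 344 [0.4658 0.1581 0.02  ] 0.0181
225 331 344 [0.4679 0.1445 0.02  ] 0.0183
235 331 344 [0.47   0.1306 0.02  ] 0.0185
[-0.15360514  0.49006505] -8.732671927372083
spike [0.44397692 0.30391419 0.02      ] cross [0.45222081 0.24990807 0.035     ] [0.41388254 0.2428402  0.02      ] [0.49313812 0.25644856 0.02      ] tailneck [0.47285299 0.11646163 0.035     ]
```

```bash
python3 -c "
from h import *
go((.56,-.2,.28),8)"
```

```text
d mm [-409.7   57.3  -80.8] rot [-0.    -0.001  0.005] now [0.4443 0.1972 0.1995]
```

```bash
python3 -m creep '[[[1,-20,4,-40,0,0,0],[1,-60,10,-70,0,0,0],[1,-108,18,-80,0,0,0],[1,-156,28,-80,0,0,0],[1,-204,38,-80,0,0,0]]]'; python3 -m creep '[[[1,-49,5,0,0,0,0],[1,-98,10,0,0,0,0],[1,-147,15,0,0,0,0],[1,-190,20,0,0,0,0],[1,-204,20,0,0,0,0]]]';python3 -m creep '[[[1,0,0,0,0,0,0],[1,0,0,0,0,0,0]]]';python3 - <<'E'
from h import *
go((.56,-.2,.28),8)
P,im=grab('wrist','w2.png')
import pickle; pickle.dump(P,open('w2.pkl','wb'))
cv2.imwrite('pics/w2c.png',cv2.resize(cv2.cvtColor(im,4)[0:260,190:490],None,fx=2.3,fy=2.3,interpolation=cv2.INTER_CUBIC))
E
```

```text
time: 1.95
position: [0.5125, 0.0008, 0.2804]
tool_rot: [2.05, 2.38, 0.003]
ft_force: [0.5, 0.6, 0.2]
grip_width: 0.995
time: 2.45
position: [0.5613, -0.2023, 0.2793]
tool_rot: [2.058, 2.371, -0.004]
ft_force: [-0.2, -0.3, 0.8]
grip_width: 0.994
time: 2.65
position: [0.5614, -0.1965, 0.2791]
tool_rot: [-2.052, -2.377, -0.001]
ft_force: [0.5, 0.1, 0.2]
grip_width: 0.999
d mm [-3.2 -1.9 -0.9] rot [-0.001 -0.001  0.007] now [ 0.5614 -0.1965  0.2791]
```

View pics/w2c.png

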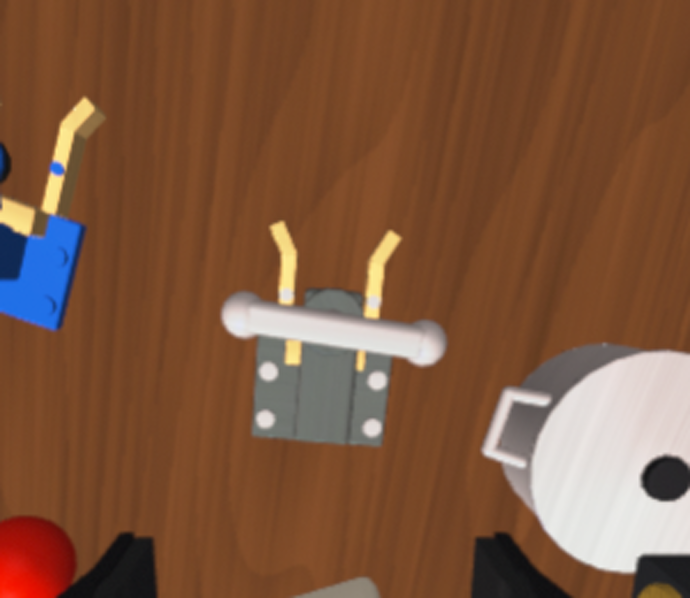

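The clamp is clear in the crop: T-bar balls at (243,315) and (426,342), four bolts, and flared fences with bends at about (288,250) and (377,262). The pot is at the right.

```bash
python3 - <<'E'
from h import *
import pickle; P=pickle.load(open('w2.pkl','rb'))
f=lambda x,y,z: px2w(P,(190+(x+.5)/2.3-.5,(y+.5)/2.3-.5),z)
b=[f(243,315,.152),f(426,342,.152)]; print('balls',np.round(b,4),np.linalg.norm(b[1]-b[0]),'mid',(b[0]+b[1])/2,np.degrees(np.arctan2(*(b[1]-b[0])[1::-1])))
B=[f(*p,.014) for p in((268,371),(377,380),(265,419),(372,428))]; print(np.round(B,4))
for i,j in((0,1),(2,3)): print('ang x',np.degrees(np.arctan2(*(B[j]-B[i])[1::-1])))
for i,j in((2,0),(3,1)): d=B[j]-B[i];print('ang y',np.degrees(np.arctan2(-d[0],d[1])))
F=[f(*p,.022) for p in((297,252),(367,261),(271,226),(402,236),(295,300),(364,308))];print('fence bends',np.round(F,4),np.linalg.norm(F[0]-F[1]))
a=[f(305,288,.105),f(363,292,.105)]; print('arm front',np.round(a,4),np.linalg.norm(a[0]-a[1]))
a=[f(295,440,.105),f(349,443,.105)]; print('arm rear',np.round(a,4),np.linalg.norm(a[0]-a[1]))
E
```

```text
balls [[ 0.522  -0.1408  0.152 ]
 [ 0.6039 -0.1406  0.152 ]] 0.08191890437627222 mid [ 0.56297717 -0.14069245  0.152     ] 0.12629489689188914
[[ 0.529  -0.1832  0.014 ]
 [ 0.6017 -0.1786  0.014 ]
 [ 0.5311 -0.2157  0.014 ]
 [ 0.6039 -0.2114  0.014 ]]
ang x 3.6251022032092752
ang x 3.4354983051874317
ang y 3.6478983231536093
ang y 3.9446001657708893
fence bends [[ 0.5379 -0.1063  0.022 ]
 [ 0.5818 -0.1053  0.022 ]
 [ 0.52   -0.0936  0.022 ]
 [ 0.6007 -0.0876  0.022 ]
 [ 0.5407 -0.1351  0.022 ]
 [ 0.5847 -0.1336  0.022 ]] 0.043879234664662245
arm front [[ 0.5469 -0.126   0.105 ]
 [ 0.5762 -0.1237  0.105 ]] 0.02941923482114428
arm rear [[ 0.5527 -0.205   0.105 ]
 [ 0.5818 -0.2024  0.105 ]] 0.02918126634646761
```

```bash
python3 -c "
from h import *
go((.4617,.184,.10),8.7)"
```

```text
d mm [390.2 -42.6 179.8] rot [-0.    -0.001 -0.004] now [ 0.5615 -0.196   0.2792]
```

```bash
python3 -m creep '[[[1,48,-5,0,0,0,0],[1,96,-10,0,0,0,0],[1,144,-15,0,0,0,0],[1,192,-20,0,0,0,0],[1,240,-26,0,0,0,0]]]'; python3 -m creep '[[[1,40,-4,25,0,0,0],[1,80,-8,50,0,0,0],[1,120,-13,80,0,0,0],[1,145,-16,120,0,0,0],[1,150,-17,160,0,0,0]]]';python3 -m creep '[[[1,0,0,0,0,0,0],[1,0,0,0,0,0,0]]]';python3 - <<'E'
from h import *
go((.4617,.184,.006),8.7)
E
```

```text
time: 3.2
position: [0.4992, 0.0393, 0.2802]
tool_rot: [-2.05, -2.38, -0.003]
ft_force: [1.3, 0.4, -0.7]
grip_width: 0.998
time: 3.7
position: [0.4597, 0.1876, 0.119]
tool_rot: [-2.042, -2.385, -0.005]
ft_force: [1.0, -0.6, -0.2]
grip_width: 1.004
time: 3.9
position: [0.4617, 0.1817, 0.1204]
tool_rot: [2.053, 2.378, -0.0]
ft_force: [1.0, 0.5, 0.5]
grip_width: 0.999
d mm [  2.3   0.4 114.4] rot [-0.     0.    -0.006] now [0.4617 0.1817 0.1204]
```

```bash
python3 -m creep '[[[1,2,0,40,0,0,0],[1,2,0,75,0,0,0],[1,2,0,95,0,0,0],[1,2,0,108,0,0,0],[1,2,0,114,0,0,0]]]'; python3 -m creep '[[[0,0,0,0,0,0,0],[0,0,0,0,0,0,0],[0,0,0,0,0,0,0],[0,0,0,0,0,0,0],[0,0,0,0,0,0,0]]]' 12; python3 -m creep '[[[0,0,0,0,0,0,0],[0,0,0,0,0,0,0],[0,0,0,0,0,0,0]]]';python3 - <<'E'
from h import *
go((.5530,.015,.010),3.7)
E
```

```text
time: 4.4
position: [0.4632, 0.1833, 0.0067]
tool_rot: [2.056, 2.375, 0.003]
ft_force: [0.9, -0.9, -0.8]
grip_width: 1.004
time: 4.9
position: [0.4622, 0.1831, 0.0061]
tool_rot: [2.056, 2.375, 0.002]
ft_force: [0.0, 0.2, -0.3]
grip_width: 0.633
time: 5.2
position: [0.4619, 0.1829, 0.0056]
tool_rot: [-2.056, -2.375, -0.0]
ft_force: [-0.2, 0.6, -0.0]
grip_width: 0.355
d mm [-179.2   66.1   -4.4] rot [ 0.    -0.     0.079] now [0.4619 0.1829 0.0056]
```

Fingers are still closing: 0.355 is 31 mm and the stem is 22 mm (≈0.25).

```bash
python3 -m creep '[[[0,0,0,0,0,0,0],[0,0,0,0,0,0,0],[0,0,0,0,0,0,0],[0,0,0,0,0,0,0]]]';python3 - <<'E'
from h import *
go((.5530,.015,.010),3.7)
E
```

```text
time: 5.6
position: [0.462, 0.1829, 0.0056]
tool_rot: [2.056, 2.376, 0.0]
ft_force: [0.8, -0.5, -1.0]
grip_width: 0.244
d mm [-179.2   66.    -4.4] rot [ 0.    -0.     0.079] now [0.462  0.1829 0.0056]
```

```bash
python3 -m creep '[[[0,-10,4,-5,0,0,0.01],[0,-45,18,-5,0,0,0.03],[0,-85,34,-5,0,0,0.05],[0,-125,50,-5,0,0,0.07],[0,-150,60,-5,0,0,0.079]]]'; python3 -m creep '[[[0,-10,5,0,0,0,0],[0,-10,5,0,0,0,0],[0,-10,5,0,0,0,0]]]';python3 - <<'E'
from h import *
go((.552,.03,.006),3.7)
P,im=grab('top','t2.png'); P2,im2=grab('scene','s2.png')
a=cv2.resize(cv2.cvtColor(im,4)[150:270,230:370],(560,480),interpolation=2)
cv2.imwrite('pics/t2c.png',a)
E
```

```text
time: 6.1
position: [0.5444, 0.0383, 0.0112]
tool_rot: [2.152, 2.286, -0.001]
ft_force: [-0.9, 0.5, -1.5]
grip_width: 0.248
time: 6.4
position: [0.5476, 0.0347, 0.0103]
tool_rot: [-2.146, -2.292, 0.0]
ft_force: [-0.5, 0.5, -2.3]
grip_width: 0.246
d mm [-5.   4.1  4.3] rot [-0.001 -0.001  0.001] now [0.5476 0.0347 0.0103]
```

View pics/t2c.png

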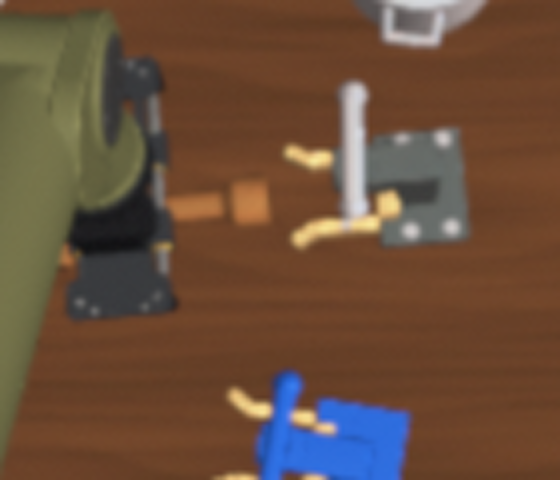

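The ken is held, with its tail at crop (233–269, 182–225). The fence tips are at (290,152) and (299,242), so the tail is just outside the throat. I'll check its offset within this one view.

```bash
python3 - <<'E'
from h import *
P=ctrl.camera_params('top')
f=lambda x,y,z: px2w(P,(230+(x+.5)/4-.5,150+(y+.5)/4-.5),z)
u=np.array([-.0645,.998]);r=np.array([.998,.0645]);o=np.array([.563,-.1407])
for n,x,y,z in(('tailU',267,181,.02),('tailD',270,223,.02),('tipU',288,152,.022),('tipD',297,243,.022),('b1',352,92,.152),('b2',354,212,.152),('tail mid',269,202,.03)):
    p=f(x,y,z)[:2]; print(n,np.round(p,4),'clamp x,y mm',np.round([(p-o)@r*1e3,(p-o)@u*1e3],1))
p,M=tool(); print('pred tail',[( p[:2]-.110*u-o)@r*1e3,(p[:2]-.110*u-o)@u*1e3])
E
```

```text
tailU [ 0.573  -0.0701] clamp x,y mm [14.6 69.8]
tailD [ 0.5393 -0.0721] clamp x,y mm [-19.3  70. ]
tipU [ 0.5956 -0.0871] clamp x,y mm [36.  51.4]
tipD [ 0.5224 -0.0931] clamp x,y mm [-37.4  50.1]
b1 [ 0.6065 -0.1406] clamp x,y mm [43.4 -2.7]
b2 [ 0.5197 -0.14  ] clamp x,y mm [-43.1   3.5]
tail mid [ 0.554  -0.0722] clamp x,y mm [-4.6 69. ]
pred tail [np.float64(-4.029562651693465), np.float64(66.88618112967123)]
```

```bash
python3 -m creep '[[[0,-5,4,2,0,0,0],[0,-15,4,4,0,0,0],[0,-27,4,4,0,0,0],[0,-38,4,4,0,0,0],[0,-48,4,4,0,0,0]]]';  python3 -m creep '[[[0,-6,0,0,0,0,0],[0,-12,0,0,0,0,0],[0,-17,0,0,0,0,0],[0,-20,0,0,0,0,0],[0,-20,0,0,0,0,0]]]';python3 - <<'E'
from h import *
go((.5569,-.0469,.0056),3.7)
E
```

```text
time: 7.0
position: [0.5556, -0.0161, 0.0067]
tool_rot: [2.15, 2.291, -0.0]
ft_force: [0.9, -0.2, -0.7]
grip_width: 0.249
time: 7.5
position: [0.5569, -0.0346, 0.0067]
tool_rot: [2.148, 2.292, 0.0]
ft_force: [-0.1, 0.2, -2.0]
grip_width: 0.247
d mm [-12.3  -0.8   1.1] rot [0. 0. 0.] now [ 0.5569 -0.0346  0.0067]
```

```bash
python3 -m creep '[[[0,-2,0,1,0,0,0],[0,-4,0,1,0,0,0],[0,-6,0,1,0,0,0],[0,-8,0,1,0,0,0],[0,-8,0,1,0,0,0]]]'; python3 -m creep '[[[0,-1,0,0,0,0,0],[0,-2,0,0,0,0,0],[0,-2,0,0,0,0,0]]]'; python3 -m creep '[[[0,-1,0,0,0,0,0],[0,-2,0,0,0,0,0],[0,-2,0,0,0,0,0]]]'
```

```text
time: 8.0
position: [0.5574, -0.0427, 0.0057]
tool_rot: [2.148, 2.292, -0.0]
ft_force: [-1.1, -0.3, -0.2]
grip_width: 0.245
time: 8.3
position: [0.5576, -0.0443, 0.0057]
tool_rot: [2.148, 2.292, 0.0]
ft_force: [0.1, 0.4, -0.8]
grip_width: 0.248
time: 8.6
position: [0.5577, -0.0464, 0.0057]
tool_rot: [2.148, 2.292, 0.0]
ft_force: [-0.3, 0.8, -1.2]
grip_width: 0.249
```

```bash
for i in 1 2 3; do python3 -m creep '[[[0,-0.7,0,0,0,0,0],[0,-1.5,0,0,0,0,0],[0,-1.5,0,0,0,0,0]]]' | grep -E "pos|ft"; done
```

```text
position: [0.5578, -0.0478, 0.0057]
ft_force: [-0.2, 1.7, -0.4]
position: [0.5579, -0.0493, 0.0057]
ft_force: [-1.1, 0.7, 0.4]
position: [0.5579, -0.0496, 0.0057]
ft_force: [-0.5, 4.5, 0.4]
```

```bash
python3 -m creep '[[[0,-0.5,0,0,0,0,0],[0,-1,0,0,0,0,0],[0,-1,0,0,0,0,0]]]' | grep -E "pos|ft";python3 - <<'E'
from h import *
P,im=grab('top','t3.png'); P2,im2=grab('scene','s3.png')
a=cv2.resize(cv2.cvtColor(im,4)[160:240,270:370],(500,400),interpolation=2)
b=cv2.resize(cv2.cvtColor(im2,4)[180:260,270:350],(400,400),interpolation=2)[:, :300]
cv2.imwrite('pics/c3.png',np.hstack([a,b]))
E
```

```text
position: [0.5579, -0.0496, 0.0056]
ft_force: [-1.6, 6.9, 1.8]
```

View pics/c3.png

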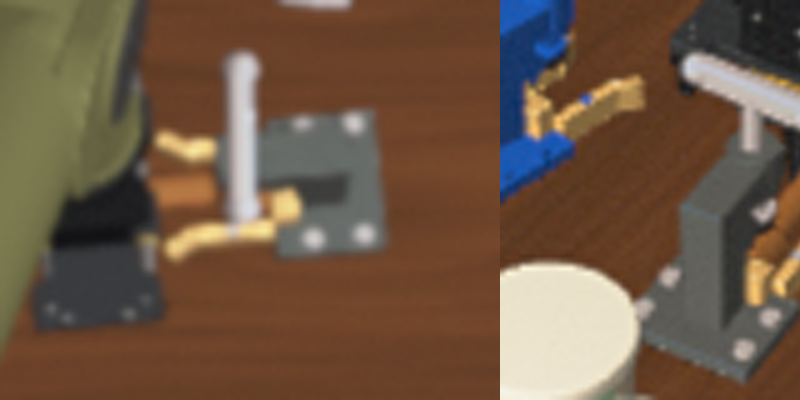

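The tail is between the fences, up to the wooden stop, and the contact force rises stiffly. Now I'll release.

```bash
python3 -m creep '[[[0.7,0.8,0,0,0,0,0],[0.7,0.8,0,0,0,0,0],[0.7,0.8,0,0,0,0,0],[0.7,0.8,0,0,0,0,0],[0.7,0.8,0,0,0,0,0]]]';python3 -m creep '[[[0.7,0,0,0,0,0,0],[0.7,0,0,0,0,0,0],[0.7,0,0,0,0,0,0],[0.7,0,0,0,0,0,0]]]'; python3 -c "
from h import *
go((.563,-.1407,.25),0.1)"
```

```text
time: 10.4
position: [0.558, -0.0514, 0.0057]
tool_rot: [2.148, 2.292, -0.0]
ft_force: [0.1, 0.4, 0.7]
grip_width: 0.612
time: 10.8
position: [0.558, -0.0508, 0.0056]
tool_rot: [-2.148, -2.292, -0.0]
ft_force: [-0.6, 0.4, -0.4]
grip_width: 0.697
d mm [ -90.    -0.8 -244.4] rot [ 0.    -0.     0.063] now [ 0.558  -0.0508  0.0056]
```

```bash
python3 -m creep '[[[0.7,0,0,-40,0,0,0],[0.7,0,0,-80,0,0,0],[0.7,0,0,-130,0,0,0],[0.7,0,0,-180,0,0,0],[0.7,0,0,-220,0,0,0]]]';python3 -c "
from h import *
print(np.round(ctrl.get_state()['joint_positions'],3))
P,im=grab('top','t4.png')
cv2.imwrite('pics/c4.png',cv2.resize(cv2.cvtColor(im,4)[160:260,230:370],(700,500),interpolation=2))
go((.563,-.1407,.22),90.1);go((.563,-.1407,.22),-89.9)"
```

```text
time: 11.3
position: [0.5584, -0.0512, 0.2289]
tool_rot: [2.147, 2.291, 0.004]
ft_force: [-0.1, 0.5, -0.4]
grip_width: 0.699
[-0.524  0.135  0.627  1.691 -0.082  1.339  0.182]
d mm [-89.2  -4.7  15.2] rot [ 0.011  0.009 -1.508] now [ 0.5618 -0.0514  0.2354]
d mm [-89.2  -4.7  15.2] rot [ 0.009 -0.011  1.634] now [ 0.5618 -0.0514  0.2354]
```

View pics/c4.png

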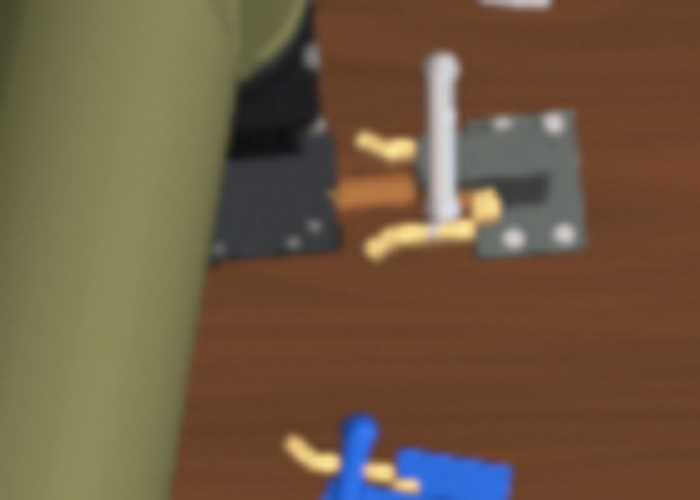

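Released; the ken stayed between the fences at the stop. Now to the T-bar, with the jaws across the bar (tool y → +90°), which leaves plenty of clockwise range.

```bash
python3 -m creep '[[[0.7,-18,-1,3,0,0,-0.145],[0.7,-36,-2,6,0,0,-0.29],[0.7,-54,-3,9,0,0,-0.435],[0.7,-72,-4,12,0,0,-0.58],[0.7,-89,-5,15,0,0,-0.725]]]' >/dev/null; python3 -m creep '[[[0.7,0,0,0,0,0,-0.145],[0.7,0,0,0,0,0,-0.29],[0.7,0,0,0,0,0,-0.435],[0.7,0,0,0,0,0,-0.58],[0.7,0,0,0,0,0,-0.725]]]' >/dev/null; python3 -m creep '[[[0.7,0,0,0,0,0,0],[0.7,0,0,0,0,0,0],[0.7,0,0,0,0,0,0]]]'; python3 -c "
from h import *
print(np.round(ctrl.get_state()['joint_positions'],3))
go((.563,-.1407,.138),90.1)"
```

```text
time: 12.65
position: [0.5587, -0.14, 0.2105]
tool_rot: [-0.092, -3.14, -0.0]
ft_force: [-0.1, 0.8, 0.6]
grip_width: 0.7
[-0.288  0.181  0.553  1.676 -0.098  1.312  1.795]
d mm [-4.3 -0.4 72.5] rot [ 0.   -0.   -0.06] now [ 0.5587 -0.14    0.2105]
```

```bash
python3 -m creep '[[[0.7,-4.3,-0.4,0,0,0,-0.06],[0.7,-4.3,-0.4,30,0,0,-0.06],[0.7,-4.3,-0.4,55,0,0,-0.06],[0.7,-4.3,-0.4,68,0,0,-0.06],[0.7,-4.3,-0.4,72.5,0,0,-0.06]]]' >/dev/null; python3 -m creep '[[[0.3,0,0,0,0,0,0],[0.3,0,0,0,0,0,0],[0.3,0,0,0,0,0,0],[0.3,0,0,0,0,0,0]]]' 30; python3 -c "
from h import *
print(ctrl.get_state()['torque']);go((.563,-.1407,.138),90.1)"
```

```text
time: 13.55
position: [0.5637, -0.1408, 0.1391]
tool_rot: [-0.006, 3.14, -0.0]
ft_force: [0.9, -0.0, 0.5]
grip_width: 0.418
[0.03993316 0.04395178 0.05926794]
d mm [0.7 0.1 1.1] rot [-0.     0.002  0.002] now [ 0.5637 -0.1408  0.1391]
```

```bash
python3 -m creep '[[[0,0,0,0,0,0,0],[0,0,0,0,0,0,0],[0,0,0,0,0,0,0],[0,0,0,0,0,0,0],[0,0,0,0,0,0,0]]]' 45|tail -2; python3 -m creep '[[[0,0,0,0,0,0,0],[0,0,0,0,0,0,0],[0,0,0,0,0,0,0],[0,0,0,0,0,0,0],[0,0,0,0,0,0,0]]]'; python3 -c "
from h import *
print(ctrl.get_state()['torque']);tool()"
```

```text
ft_force: [-1.0, 3.2, 2.5]
grip_width: 0.158
time: 14.55
position: [0.5631, -0.1398, 0.1383]
tool_rot: [-0.007, 3.142, 0.002]
ft_force: [-1.4, 5.7, 3.3]
grip_width: 0.153
[ 1.135771   0.2170522 -0.2187616]
```

```bash
cat > s.py <<'E'
from h import *
import json,os
s=ctrl.get_state();M=R.from_rotvec(s['tool_rot']).as_matrix();a=np.degrees(np.arctan2(M[1,1],M[0,1]))
print('t %.2f turned %.3f rad  tz %.3f'%(s['time'],np.radians((90.1-a)%360 if (90.1-a)>-20 else 90.1-a+360),s['torque'][2]),'p',np.round(s['position']*1e3,1),'F',np.round(s['ft_force'],1),'g %.3f'%s['grip_width'])
E
python3 -m creep '[[[0,0,0.7,0.2,0,0,0.05],[0,0,0.7,0.5,0,0,0.1]]]' >/dev/null; python3 s.py
python3 -m creep '[[[0,0,0,0.2,0,0,0.05],[0,0,0,0.5,0,0,0.1]]]' >/dev/null; python3 s.py
python3 -m creep '[[[0,0,0,0.2,0,0,0.05],[0,0,0,0.5,0,0,0.1]]]' >/dev/null; python3 s.py
python3 -m creep '[[[0,0,0,0.2,0,0,0.05],[0,0,0,0.5,0,0,0.1]]]' >/dev/null; python3 s.py
```

```text
t 14.75 turned 0.098 rad  tz 0.242 p [ 563.1 -139.8  137.8] F [-1.4  3.2  3.4] g 0.154
t 14.95 turned 0.198 rad  tz 0.213 p [ 563.1 -139.9  137.3] F [-1.5  2.1  3.9] g 0.161
t 15.15 turned 0.298 rad  tz 0.289 p [ 563.1 -140.   136.8] F [-2.   3.2  3.3] g 0.158
t 15.35 turned 0.398 rad  tz 0.268 p [ 563.1 -140.1  136.3] F [-1.5  2.7  3.3] g 0.155
```

```bash

python3 -m creep '[[[0,0,0,0.2,0,0,0.05],[0,0,0,0.5,0,0,0.1]]]' >/dev/null; python3 s.py
python3 -m creep '[[[0,0,0,0.2,0,0,0.05],[0,0,0,0.5,0,0,0.1]]]' >/dev/null; python3 s.py
python3 -m creep '[[[0,0,0,0.2,0,0,0.05],[0,0,0,0.5,0,0,0.1]]]' >/dev/null; python3 s.py
python3 -m creep '[[[0,0,0,0.2,0,0,0.05],[0,0,0,0.5,0,0,0.1]]]' >/dev/null; python3 s.py
```

```text
t 15.55 turned 0.498 rad  tz 0.252 p [ 563.  -140.1  135.8] F [-1.4  3.5  2.9] g 0.156
t 15.75 turned 0.598 rad  tz 0.260 p [ 563.  -140.2  135.3] F [-1.2  2.6  3.3] g 0.160
t 15.95 turned 0.698 rad  tz 0.316 p [ 562.9 -140.4  134.8] F [-1.8  2.1  4. ] g 0.158
t 16.15 turned 0.798 rad  tz 0.255 p [ 562.9 -140.4  134.3] F [-2.3  2.3  3.8] g 0.158
```

```bash

python3 -m creep '[[[0,0,0,0.2,0,0,0.05],[0,0,0,0.5,0,0,0.1]]]' >/dev/null; python3 s.py
python3 -m creep '[[[0,0,0,0.2,0,0,0.05],[0,0,0,0.5,0,0,0.1]]]' >/dev/null; python3 s.py
python3 -m creep '[[[0,0,0,0.2,0,0,0.05],[0,0,0,0.5,0,0,0.1]]]' >/dev/null; python3 s.py
```

```text
t 16.35 turned 0.898 rad  tz 0.246 p [ 562.8 -140.5  133.8] F [-1.6  2.5  4.2] g 0.156
t 16.55 turned 0.999 rad  tz 0.251 p [ 562.7 -140.5  133.3] F [-2.4  2.4  4.4] g 0.156
t 16.75 turned 1.099 rad  tz 0.289 p [ 562.7 -140.6  132.8] F [-2.8  2.6  3.9] g 0.157
```

```bash

python3 -m creep '[[[0,0,0,0.2,0,0,0.05],[0,0,0,0.5,0,0,0.1]]]' >/dev/null; python3 s.py
python3 -m creep '[[[0,0,0,0.2,0,0,0.05],[0,0,0,0.5,0,0,0.1]]]' >/dev/null; python3 s.py
python3 -m creep '[[[0,0,0,0.2,0,0,0.05],[0,0,0,0.5,0,0,0.1]]]' >/dev/null; python3 s.py
```

```text
t 16.95 turned 1.199 rad  tz 0.280 p [ 562.6 -140.6  132.3] F [-3.6  2.3  4.6] g 0.158
t 17.15 turned 1.298 rad  tz 0.326 p [ 562.5 -140.7  131.9] F [-2.9  2.5  4.3] g 0.154
t 17.35 turned 1.398 rad  tz 0.394 p [ 562.4 -140.7  131.4] F [-2.9  3.4  3.9] g 0.155
```

```bash

python3 -m creep '[[[0,0,0,0.2,0,0,0.04]]]' >/dev/null; python3 s.py
python3 -m creep '[[[0,0,0,0.2,0,0,0.04]]]' >/dev/null; python3 s.py
```

```text
t 17.45 turned 1.438 rad  tz 0.314 p [ 562.4 -140.7  131.2] F [-3.7  1.9  4.9] g 0.156
t 17.55 turned 1.478 rad  tz 0.353 p [ 562.3 -140.7  131. ] F [-3.8  2.2  4.9] g 0.153
```

```bash

python3 -m creep '[[[0,0,0,0.1,0,0,0.03]]]' >/dev/null; python3 s.py
python3 -m creep '[[[0,0,0,0.1,0,0,0.03]]]' >/dev/null; python3 s.py
python3 -m creep '[[[0,0,0,0.1,0,0,0.03]]]' >/dev/null; python3 s.py
```

```text
t 17.65 turned 1.508 rad  tz 0.364 p [ 562.3 -140.7  130.8] F [-3.7  2.6  4.7] g 0.156
t 17.75 turned 1.538 rad  tz 0.349 p [ 562.3 -140.7  130.7] F [-4.8  2.2  5.1] g 0.155
t 17.85 turned 1.568 rad  tz 0.393 p [ 562.3 -140.7  130.6] F [-4.2  2.6  5. ] g 0.157
```

The readings put first contact at about 1.2 rad (fit over all of them). At 1.57 rad that means about 26 N, mid-window, so I'll release and back off.

```bash
python3 -m creep '[[[0.7,0,0,0,0,0,0],[0.7,0,0,0,0,0,0],[0.7,0,0,0,0,0,0],[0.7,0,0,0,0,0,0],[0.7,0,0,0,0,0,0]]]' >/dev/null; python3 -m creep '[[[0.7,0,0,0,0,0,0],[0.7,0,0,0,0,0,0],[0.7,0,0,0,0,0,0]]]' >/dev/null; python3 s.py
python3 -m creep '[[[0.7,0,0,-15,0,0,0],[0.7,0,0,-40,0,0,0],[0.7,0,0,-80,0,0,0],[0.7,0,0,-120,0,0,0],[0.7,0,0,-150,0,0,0]]]' >/dev/null;python3 -c "
from h import *
go((.45,.0,.3),0)"
```

```text
t 18.65 turned 1.568 rad  tz -0.006 p [ 563.1 -140.   130.4] F [-0.1  0.4  0.2] g 0.689
d mm [ 141.  -112.9  -16. ] rot [0.004 0.    0.005] now [ 0.5636 -0.1405  0.2844]
```

```bash
python3 -m creep '[[[0.7,35,-10,-10,0,0,0],[0.7,75,-20,-16,0,0,0],[0.7,120,-30,-16,0,0,0],[0.7,165,-40,-16,0,0,0],[0.7,210,-50,-16,0,0,0]]]' >/dev/null; python3 -m creep '[[[0.7,45,-10,0,0,0,0],[0.7,90,-20,0,0,0,0],[0.7,130,-30,0,0,0,0],[0.7,130,-30,0,0,0,0],[0.7,130,-30,0,0,0,0]]]';python3 - <<'E'
from h import *
P,im=grab('top','t5.png'); P2,im2=grab('scene','s5.png')
a=cv2.resize(cv2.cvtColor(im,4)[160:240,240:360],(480,320),interpolation=2)
b=cv2.resize(cv2.cvtColor(im2,4)[160:260,280:380],(320,320),interpolation=2)
cv2.imwrite('pics/c5.png',np.hstack([a,b]))
E
```

```text
time: 20.15
position: [0.4812, 0.2003, 0.2973]
tool_rot: [2.213, 2.229, 0.001]
ft_force: [-0.0, -1.0, -0.8]
grip_width: 0.701
```

View pics/c5.png

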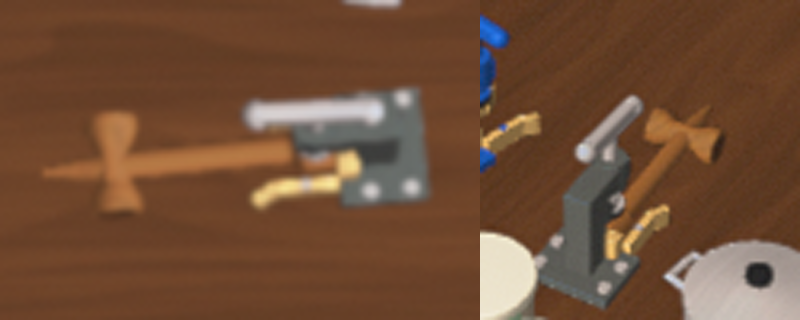

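The ken lies flat in the clamp with the foot down, the T-bar has turned 90°, and the bystanders look undisturbed. Last numeric check is the spike tip at crop (44,172).

```bash
python3 - <<'E'
from h import *
P=ctrl.camera_params('top'); u=np.array([-.0645,.998]);r=np.array([.998,.0645]);o=np.array([.563,-.1407])
f=lambda x,y,z: px2w(P,(240+(x+.5)/4-.5,160+(y+.5)/4-.5),z)[:2]
for n,x,y,z in(('spike',44,172,.02),('stem1',150,159,.03),('stem2',270,152,.03)):
    p=f(x,y,z); print(n,p,np.round([(p-o)@r*1e3,(p-o)@u*1e3],1))
a=cv2.imread('pics/top0.png').astype(int);b=cv2.imread('pics/t5.png').astype(int);d=np.abs(a-b).max(2)
for n,(x,y) in dict(bowl=(217,139),pot=(335,133),disp=(403,180),maraca=(400,265)).items(): print(n,(d[y-28:y+28,x-28:x+28]>40).sum())
print(ctrl.close_job())
E
```

```text
spike [0.55189588 0.07443198] [  2.8 215.4]
stem1 [ 0.5580219  -0.01049498] [  3.4 130.3]
stem2 [ 0.56112018 -0.10428044] [ 0.5 36.5]
bowl 0
pot 0
disp 0
maraca 0
the job is handed in; nothing more can be done
None
```

I clamped the kendama handle and handed the job in at about 20 s of the 64 s allowed; the close call gave no verdict.

**What I did:** I gripped the stem, slid the tail between the fences onto the stop (peak reading about 7 N) and let go. Then I turned the T-handle 1.57 rad clockwise in one grasp, let go and backed away.

**Clamp force:** The torque rose from about 0.265 N m to about 0.39 N m. A fit over all the readings puts first contact near 1.2 rad, so the clamp presses with roughly 26 N. This is an estimate: the torque readings scattered by about ±0.03 N m (0.39, then 0.31, then 0.35–0.39), so the force could be off by about 5 N.

**Last checks:**
- **Position:** the spike tip measured 215 mm from the screw axis, where 216 mm means the tail is home. It was within 3–4 mm of the middle line, and the axis was within about 0.04 rad of the clamp's.
- **Bystanders:** the before and after pictures show no change at the bowl, pot, maraca or dispenser.
- **Robot:** it was clear of everything, with wrist forces near zero.

**One disagreement:** the stop contact came about 2.5 mm further in than my camera estimate. I put that down to calibration error or a slight slip in the grip, and the spike check agrees with the tail being home.

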